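# Clamp a glued block in its jig with the quarter-turn spring clamp

### The job

Slide the freshly glued wooden block along the jig's channel, under the steel bridge, until it is fully home against the end stop. Then take the quarter-turn clamp from its stand, push it down through the keyhole in the bridge against its spring until its flange is flush on the bridge, and twist it a quarter turn clockwise (seen from above). Finish while still holding the clamp like that, pressed flush and turned, so the glue can grab; leave the glue bottle, the dowel tin and the steel block where they stand.

Things in the scene. Friction and masses are not known exactly. Their poses are not given: they have to be found in the camera images.
- jig: Wooden gluing jig fixed to the table; place and yaw vary. Origin on the table under the keyhole centre; x along the channel from its open mouth (-x) to the end stop, z up. Base board 12 mm thick, x = -190 to +80 mm, 116 mm wide. Channel 47 mm wide between fences at x = -180 to -30 mm, fence tops 32 mm above the table, 75 mm over both fences.
- end_stop (a point): Centre of the end stop's face at the channel floor: x = +35 mm in the jig's frame, 12 mm above the table. With the workpiece fully home its front end touches here and its origin is at x = -30 mm in the jig's frame, its rear end at x = -95 mm, 65 mm outside the bridge. The stop's top is 42 mm above the table.
- keyhole (a point): Keyhole centre at the top face of the bridge's steel plate, 74 mm above the table; axes as the jig's. The bridge spans the channel from x = -30 to +30 mm, 79 mm wide; plate 12 mm thick. Keyhole: bore 25 mm across with two opposed slots along jig x, 12.5 mm wide, 39 mm overall. Lugs under the plate turn clockwise from above to a stop at 95 deg; anticlockwise only 8 deg.
- workpiece: Light wood block in the jig's channel, 130 x 44 mm, 32 mm high. Origin at the centre of its underside, on the channel floor 12 mm above the table; x towards the end stop. At its rear, x = -65 to -31 mm, a riser makes it 54 mm high, with a 45 deg slope in front down to x = -9 mm. Starts 50 to 80 mm short of home; 0.17 to 0.35 kg.
- clamp: Metal quarter-turn clamp, upright in the stand, about 0.22 kg. Origin at the centre of the flange's underside; z up, x along the grip bar. Flange: disc 54 mm across, 6 mm thick. Flush on the bridge, its origin is at the keyhole point. Let go once turned, the spring would raise it some 4 mm until the lugs catch. A half turn makes no difference to its shape.
- grip_bar (a point): Centre of the clamp's grip bar, 24 mm above the clamp's origin. Bar 52 mm along the clamp's x, 12 mm thick along its y, from 6 to 42 mm above the origin. The bar lies along the jig's x axis to enter the keyhole and across it when turned.
- lugs (a point): On the clamp's axis, 19 mm below its origin, between the two lugs. Shaft 20 mm across and 23 mm long below the flange; two opposed lugs in line with the grip bar, 34 mm over both, 8 mm wide, from 16 to 22 mm below the origin.
- clamp_foot (a joint): Sprung rubber foot of the clamp, 16 mm across, out of the lower end of the shaft; compression in m: 0 free (foot reaches 42 mm below the clamp's origin), about 0.012 when the clamp is flush with the workpiece underneath, 0.016 at most. Spring 500 N/m, preloaded 4 N (about 10 N at 0.012).
- stand: Wooden stand, fixed, 85 x 85 x 48 mm, origin at the centre of its underside, with a 42 mm round hole; the clamp's flange rests on its top, shaft, lugs and foot hang in the hole. It stands left or right of the jig.
- steel_block: Bystander: heavy steel block 170 x 50 x 40 mm, loose, on the other side of the jig from the stand. Origin under its centre.
- glue: Bystander: white glue bottle, 54 mm across, 120 mm tall, left of the bridge. Origin under its centre.
- dowel_tin: Bystander: open tin of dowels 60 mm across, 60 mm tall (dowels to 83 mm), right of the bridge.
Not all that is in view belongs to the job. What is shaped like the clamp but turquoise is not meant.

How it is judged:
By the outcome, as a careful person would: the job done as asked, in the order asked, and still so for the second after the job is handed in, while the arm keeps its last pose, push and grip.
It also fails if it takes over 58 s, if anything falls off the work surface, if the arm or the gripper's body presses on something with over 40 N, if the wrist force passes 120 N, or if a joint passes its speed limit or range.

### The arm

A 6-joint arm with a two-finger parallel gripper is mounted at the origin on the work surface. World frame = base frame: x ahead of the robot, y to its left, z up, the work surface at z = 0. Lengths are in m, angles in rad, forces in N, time in s.
With the tool pointing down it reaches from about 0.225 to 0.875 m from the base axis. Payload 3.4 kg.
Tool frame: the origin (TCP) lies midway between the tips of the shut fingers; the grasp point (between the pads) lies manip.hold_point_z behind it (manip.hold_point_z is the distance from the TCP to the grasp point, in m); z points along the fingers, y is the line along which they close (so a half turn about z gives the same grasp; the last joint's range is limited). The gripper opens to 85 mm and grips with 20 to 120 N. Pads are 22 mm wide; open, the fingers measure 114 mm over their backs; the gripper's body (76 mm by 85 mm) begins 54 mm behind the grasp point. The pads swing forward as they close: fully open they stand 13 mm farther back than shut.
Start: joints at [-1.384, 0.276, 1.505, -0, 1.361, -0.121], TCP at [0.174, -0.548, 0.231] pointing down, gripper open.
Joint ranges: [-2.89, 2.89], [-0.75, 2.08], [0.22, 2.7], [-1.18, 4.32], [0.11, 2.71], [-2.7, 2.7]. Speed limits (rad/s): [2.57, 2.57, 3.14, 3.14, 3.14, 3.14].

### API

Orientations are given as a unit quaternion [x, y, z, w].
In Python, from station import manip, imaging gives the robot as it stands.
- The arm moves only by the tool step_arm, never from a script. Its argument "series" is a list that holds one entry, the list of rows, each a list of 4 numbers: the shift along the tool's x, y, z scaled (see below), then the turn about the tool's z scaled (see below). A call has 1 to 20 rows; each row is the pose to reach, as a shift and turn from the pose commanded when the call began, along the tool's axes at that moment, turning the shorter way round; what a row does not reach only later rows make up. The controller multiplies each number of a shift by 400 mm and each number of a turn by 180 degrees. A row lasts 1/12 s, in which the tool goes at most 41.7 mm and 7.16 degrees, less where a joint would pass 70% of its speed; a pose out of reach is approached as far as the arm can. A call with a number of a shift or a turn outside -1 to 1 is refused whole. A call with a gripper value outside its range is refused whole. "hand" is the finger opening in mm, from 0 to 85.4, set as the call begins (left out, the last holds). The fingers move at their own pace and stop on an object; the grip force is fixed at half the most. Time passes only in rows, so rows that repeat a pose let the fingers close. It gives the time, the measured TCP pose, the force, the opening and the grip force at its end, in the units of the state.
- manip.get_state(): the state, without advancing time (a new reading comes with each control period).
- imaging.camera(name): name is "scene" or "top" or "wrist"; returns the picture (420x560x3 uint8, blue, green, red); there is no depth.
- imaging.get_calibration(name): a dict with "mtx" (3x3 intrinsics, pixels), "rvec" (rotation vector, rad) and "tvec" (3), from world to camera coordinates, as OpenCV has them. Camera axes: x right, y down, z forward; pixel columns grow to the right and rows downward; lengths in m; the calibration is good to about 2 mm. A picture is of the moment at which its call begins: read the wrist's pose just before it. get_calibration takes no time and is no camera call; for the wrist camera it gives the pose at the moment of the call.
- manip.sign_off(): hands the job in; it is judged then, once.
The state is a dict: "time": time; "q": joint angles; "qd": joint speeds; "joint_torque": joint torques, N m; "tcp_pos": TCP position; "tool_rot": TCP orientation; "wrist_force": force on the tool from outside, world axes, zero at the start; "moment": the same for the moment, N m; "grip_width": finger opening in m; "finger_force": force on a finger pad.
Only numpy, scipy, OpenCV 4.12 (cv2) and the standard library are available. Lean on these libraries where they do the work, as an engineer would, in place of code of your own. Each camera call takes 0.05 s, during which the arm holds its last target. There are 200 camera calls.

## Working session

There is one attempt and no reset: what is moved stays moved. The work goes in short steps, Python scripts to look and compute and a tool call to move; the robot and the scene stay as the last step left them, time stands still between calls to the robot, and variables do not carry over. Pictures are saved under pics/ and viewed, at most 10 in all, crops included, and the job is handed in when it is done.

Besides the shell and the picture viewer there is one more tool, called as name(argument=value, ...) on one line, values as JSON. step_arm: Moves the arm, as the interface text tells. Its arguments: {"type":"object","properties":{"series":{"type":"array","items":{"type":"array","items":{"type":"array","items":{"type":"number","minimum":-1,"maximum":1}}}},"hand":{"type":"number"}},"required":["series"]}

```bash
mkdir -p pics; ls; cat > h.py <<'E'
import numpy as np,cv2
from scipy.spatial.transform import Rotation as R
from station import manip,imaging
def cal(n):
    c=imaging.get_calibration(n);return np.array(c["mtx"],float),cv2.Rodrigues(np.array(c["rvec"],float))[0],np.array(c["tvec"],float).ravel()
def ray(c,p):
    K,Rm,t=c;d=Rm.T@np.linalg.inv(K)@[p[0],p[1],1];return -Rm.T@t,d/np.linalg.norm(d)
def plane(c,p,z):
    o,d=ray(c,p);return o+d*(z-o[2])/d[2]
def tri(c1,p1,c2,p2):
    o1,d1=ray(c1,p1);o2,d2=ray(c2,p2)
    s=np.linalg.lstsq(np.c_[d1,-d2],o2-o1,rcond=None)[0];a=o1+d1*s[0];b=o2+d2*s[1];return (a+b)/2,np.linalg.norm(a-b)
def proj(c,X):
    K,Rm,t=c;q=K@(Rm@np.array(X,float)+t);return q[:2]/q[2]
E
python3 - <<'E'
from h import *
print(manip.get_state(),manip.hold_point_z)
for n in("top","scene"):
    im=imaging.camera(n);cv2.imwrite(f"pics/{n}0.png",im);c=cal(n);print(n,c[0].tolist(),ray(c,(280,210)))
E
```

```text
pics
{'time': 0.0, 'q': array([-1.38397210e+00,  2.76622360e-01,  1.50614923e+00,  1.96427613e-05,
        1.36068906e+00, -1.21054549e-01]), 'qd': array([ 0.00209072, -0.00147067,  0.00187699, -0.00022554,  0.00229554,
        0.0021094 ]), 'joint_torque': array([ 3.16214964e-04, -4.16783094e+01, -2.45806521e+01, -6.44431384e-05,
        1.10537579e-02, -6.90504038e-06]), 'tcp_pos': array([ 0.17411937, -0.54744748,  0.23041769]), 'tool_rot': array([ 9.88174597e-01,  1.53330018e-01, -2.11105553e-05, -9.33808775e-04]), 'wrist_force': array([-0.66035115, -0.29269027,  0.01898458]), 'moment': array([ 0.01107188, -0.04275124, -0.00434022]), 'finger_force': 0.0, 'grip_width': 0.08545466506993388} 0.0187
top [[466.3774590660802, 0.0, 280.82617703499125], [0.0, 466.3774590660802, 206.7770158595283], [0.0, 0.0, 1.0]] (array([ 0.37487549, -0.01668782,  1.03434376]), array([ 0.1765847 ,  0.03497015, -0.98366403]))
scene [[406.00035807797923, 0.0, 278.16082135367935], [0.0, 406.00035807797923, 210.70463647670465], [0.0, 0.0, 1.0]] (array([1.15738317, 0.15405484, 0.7506252 ]), array([-0.66513522, -0.16077131, -0.72921034]))
```

View pics/top0.png

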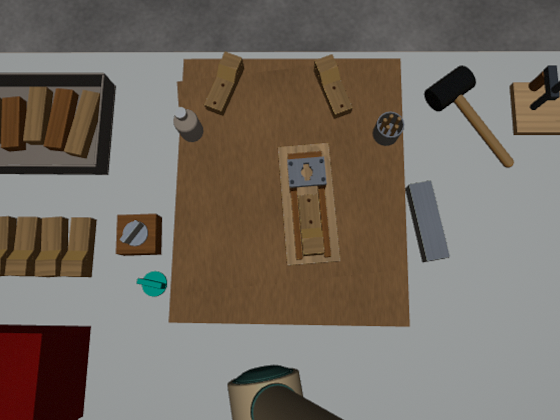

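View pics/scene0.png

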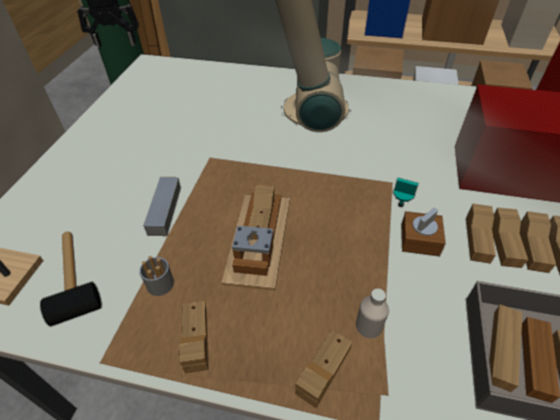

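Top view: the jig is at (308,205), its bridge at (307,172), and the workpiece is in the channel at (312,222). Clamp candidates are the grey one in the wooden stand at (134,234) and the turquoise one at (152,284); I choose the grey one. Block candidates are the one in the channel at (312,222) and loose ones at (224,83), (333,86) and left of x = 95; I choose the channel block. I'll check both choices in one close crop.

```bash
python3 - <<'E'
from h import *
t=cv2.imread("pics/top0.png");s=cv2.imread("pics/scene0.png")
a=cv2.resize(t[135:275,270:350],None,fx=4,fy=4,interpolation=cv2.INTER_CUBIC)
b=cv2.resize(t[205:275,105:175],None,fx=4,fy=4,interpolation=cv2.INTER_CUBIC)
d=cv2.resize(s[175:285,215:295],(280,385)[:2],interpolation=cv2.INTER_CUBIC)
can=np.zeros((560,800,3),np.uint8);can[:560,:320]=a;can[:280,320:600]=b;can[280:,320:600]=cv2.resize(s[180:250,380:450],(280,280),interpolation=cv2.INTER_CUBIC)
can[:,600:]=cv2.resize(s[180:292,230:285],(200,560)) if 0 else 0
cv2.imwrite("pics/crop1.png",can)
ct=cal("top");cs=cal("scene")
hsv=cv2.cvtColor(t,cv2.COLOR_BGR2HSV)
def grey(im,box,lo=70,smax=70):
    h=cv2.cvtColor(im,cv2.COLOR_BGR2HSV);m=np.zeros(im.shape[:2],np.uint8);y0,y1,x0,x1=box
    m[y0:y1,x0:x1]=((h[y0:y1,x0:x1,1]<smax)&(h[y0:y1,x0:x1,2]>lo))*255
    cs_,_=cv2.findContours(m,cv2.RETR_EXTERNAL,cv2.CHAIN_APPROX_NONE);k=max(cs_,key=cv2.contourArea);return k
kb=grey(t,(145,200,280,335));r=cv2.minAreaRect(kb);print("bridge top",r)
print([plane(ct,p,.074).round(4).tolist() for p in cv2.boxPoints(r)], plane(ct,r[0],.074))
kb2=grey(s,(220,265,225,280));r2=cv2.minAreaRect(kb2);print("bridge scene",r2, cv2.approxPolyDP(kb2,3,True).ravel(), "tri",tri(ct,r[0],cs,r2[0]))
kc=grey(t,(214,254,117,160),60);rc=cv2.minAreaRect(kc);print("clamp top",rc,plane(ct,rc[0],.054))
kc2=grey(s,(200,245,408,440),60);rc2=cv2.minAreaRect(kc2);print("clamp scene",rc2,"tri",tri(ct,rc[0],cs,rc2[0]))
# jig board: brightness/sat print for segmentation
for p in [(283,200),(333,220),(300,200),(312,240),(310,210),(270,200),(125,222),(308,170)]: print(p,t[p[1],p[0]],hsv[p[1],p[0]])
E
```

```text
bridge top ((306.31036376953125, 171.22415161132812), (27.571102142333984, 37.78569412231445), 85.2363510131836)
[[0.658, 0.0057, 0.074], [0.6655, -0.0745, 0.074], [0.6053, -0.0793, 0.074], [0.5978, 0.0001, 0.074]] [ 0.63147575 -0.03704407  0.074     ]
bridge scene ((251.9752960205078, 238.75958251953125), (38.96653747558594, 25.503646850585938), 5.440331935882568) [237 226 233 249 267 253 272 229] tri (array([ 0.63238772, -0.03677867,  0.07023548]), np.float64(0.000712724117221256))
clamp top ((134.75343322753906, 233.15753173828125), (24.929765701293945, 25.514968872070312), 20.556047439575195) [0.49728615 0.32801668 0.054     ]
clamp scene ((423.5, 217.0), (34.0, 31.0), 90.0) tri (array([0.49480664, 0.32202763, 0.07354098]), np.float64(0.0016703636844734692))
(283, 200) [ 81 110 133] [ 17 100 133]
(333, 220) [ 79 109 133] [ 17 104 133]
(300, 200) [ 56  85 108] [ 17 123 108]
(312, 240) [ 57  87 110] [ 17 123 110]
(310, 210) [ 59  89 113] [ 17 122 113]
(270, 200) [ 48  74 100] [ 15 133 100]
(125, 222) [29 62 96] [ 15 178  96]
(308, 170) [ 74 101 124] [ 16 103 124]
```

View pics/crop1.png

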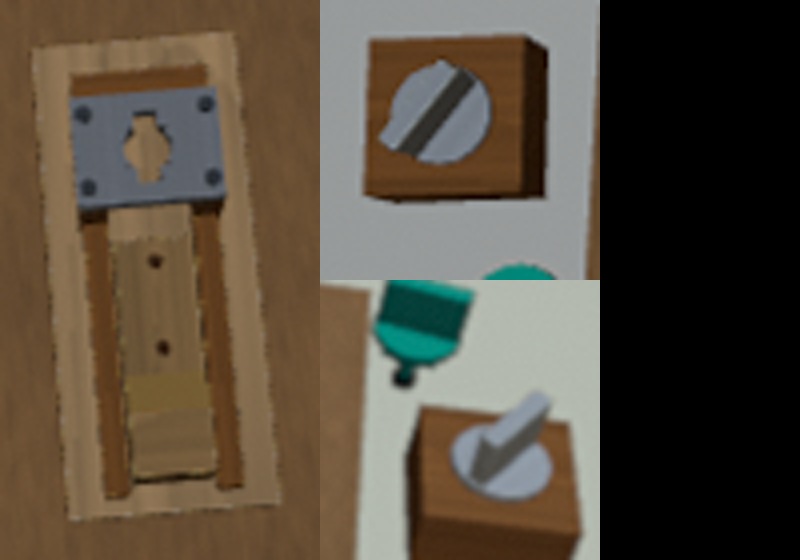

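The crop shows the grey clamp with its bar across the stand at about 45° (bar top near px (136,229)). The channel block has its riser at the near end, rear edge at px (314,253), and the keyhole is at (306.5,171.5).

```bash
cat >> h.py <<'E'
def ax(q=None):
    s=manip.get_state();M=R.from_quat(s["tool_rot"]).as_matrix();return s["tcp_pos"],M
def rel(target,yaw_toolx):
    "shift (units) and turn(units) to bring TCP to target, tool x at world angle yaw"
    p,M=ax();d=M.T@(np.array(target)-p);cur=np.arctan2(M[1,0],M[0,0])
    w=cur-yaw_toolx;w=(w+np.pi)%(2*np.pi)-np.pi
    print("mm",(d*1000).round(1),"units",(d/.4).round(4),"turn deg",np.degrees(w).round(2),"unit",(w/np.pi).round(4), "curyaw",np.degrees(cur).round(2))
E
python3 - <<'E'
from h import *
ct=cal("top")
P=lambda x,y,z:plane(ct,(270+x/4,135+y/4),z)
TL,TR,BL,BR=[P(*c,.012) for c in((35,48),(235,33),(68,520),(278,500))]
print(TL,TR,BL,BR)
for a,b in((BL,TL),(BR,TR)):print(np.degrees(np.arctan2(b[1]-a[1],b[0]-a[0])),np.linalg.norm(a-b))
for a,b in((TR,TL),(BR,BL)):print(np.degrees(np.arctan2(b[1]-a[1],b[0]-a[0]))-90,np.linalg.norm(a-b))
print("keyhole",P(148,147,.074),"rear",P(172,472,.066),P(172,472,.012))
Kp,M=ax();c=cal("wrist");print("wristcam in tool",M.T@(ray(c,(280,210))[0]-Kp),M.T@ray(c,(280,210))[1],c[0][0,0])
yaw=np.radians(4);k=np.array([.631,-.037,0]);u=np.array([np.cos(yaw),np.sin(yaw),0])
rel(k-.19*u+[0,0,.25],yaw)
E
```

```text
[0.7047051 0.0249223 0.012    ] [ 0.71432604 -0.08910099  0.012     ] [0.43679226 0.00239244 0.012     ] [ 0.44923444 -0.11170354  0.012     ]
4.806919970666551 0.268858482046467
4.873432612890846 0.26605343342685056
4.82301904908023 0.11442846300893639
6.223519186951592 0.11477238837115931
keyhole [ 0.63033569 -0.03851261  0.074     ] rear [ 0.45898565 -0.05210817  0.066     ] [ 0.46367608 -0.05408339  0.012     ]
wristcam in tool [ 0.07259543 -0.00037517 -0.14239868] [-0.28236447  0.00677559  0.95928327] 309.1292067778754
mm [ 405.4 -392.9  -18.8] units [ 1.0136 -0.9824 -0.0469] turn deg 13.63 unit 0.0757 curyaw 17.63
```

step_arm(series=[[[0.99, -0.98, -0.047, 0.071], [0.99, -0.98, -0.047, 0.071], [0.99, -0.98, -0.047, 0.071], [0.99, -0.98, -0.047, 0.071], [0.99, -0.98, -0.047, 0.071], [0.99, -0.98, -0.047, 0.071], [0.99, -0.98, -0.047, 0.071], [0.99, -0.98, -0.047, 0.071], [0.99, -0.98, -0.047, 0.071], [0.99, -0.98, -0.047, 0.071], [0.99, -0.98, -0.047, 0.071], [0.99, -0.98, -0.047, 0.071], [0.99, -0.98, -0.047, 0.071], [0.99, -0.98, -0.047, 0.071], [0.99, -0.98, -0.047, 0.071], [0.99, -0.98, -0.047, 0.071], [0.99, -0.98, -0.047, 0.071], [0.99, -0.98, -0.047, 0.071]]], hand=0)

```text
time: 1.6
tcp_pos: [0.4322, -0.0556, 0.2499]
tool_rot: [0.999, 0.042, -0.0, 0.0]
wrist_force: [0.1, -0.4, -0.5]
grip_width: 0.0002
finger_force: 0.0
```

```bash
python3 - <<'E'
from h import *
rel([.44,-.05,.25],np.radians(4.9))
import pickle
c=cal("wrist");im=imaging.camera("wrist");cv2.imwrite("pics/w1.png",im);pickle.dump(c,open("w1.pkl","wb"))
print(manip.get_state()["time"],manip.get_state()["grip_width"])
cv2.imwrite("pics/w1v.png",cv2.resize(im,(784,588),interpolation=cv2.INTER_CUBIC))
E
```

```text
mm [ 8.3 -4.9 -0.1] units [ 0.0207 -0.0122 -0.0004] turn deg -0.14 unit -0.0008 curyaw 4.76
1.65 0.00013586380913456708
```

View pics/w1v.png

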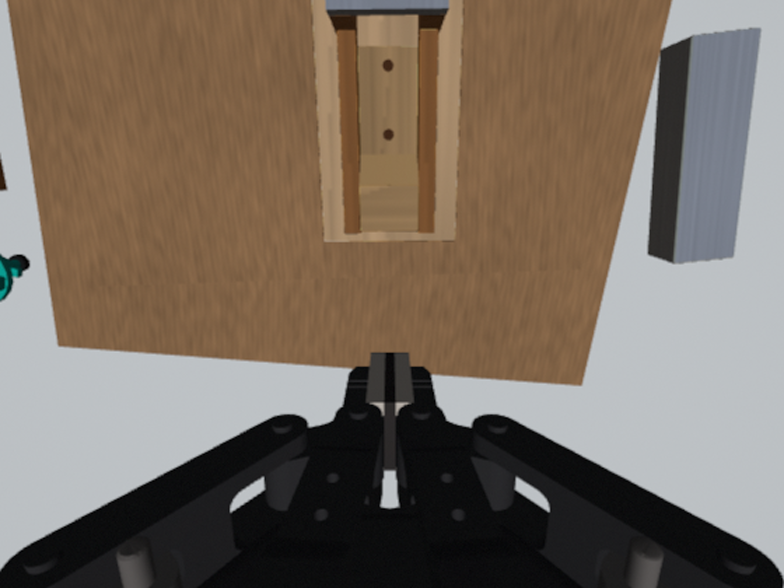

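The wrist view (1.4× scale) shows the channel square to the image and the block's rear edge at about (389,231). The board's rear corners are at (325,242) and (456,240), and the bridge's near edge is at row 11. The fingers are shut.

```bash
python3 - <<'E'
from h import *
import pickle
c=pickle.load(open("w1.pkl","rb"));W=lambda x,y,z:plane(c,(x/1.4,y/1.4),z)
a,b=W(325,242,.012),W(456,240,.012);print("board rear",a,b,np.linalg.norm(a-b),(a+b)/2, np.degrees(np.arctan2(*(a-b)[[1,0]]))-90)
l,r=W(361,231,.066),W(417,231,.066);print("riser rear",l,r,np.linalg.norm(l-r))
l2,r2=W(327,8,.074),W(448,8,.074);print("bridge near edge",l2,r2,np.linalg.norm(l2-r2),np.degrees(np.arctan2(*(l2-r2)[[1,0]]))-90,(l2+r2)/2)
top=cal("top");print("riser rear height, 2 views",tri(top,(270+172/4,135+472/4),c,(389/1.4,231/1.4)))
yaw=np.radians(4.9);u=np.array([np.cos(yaw),np.sin(yaw),0]);m=(a+b)/2
print("keyhole from rear", m+.19*u,"from bridge edge",(l2+r2)/2+.03*u)
k=np.array([.631,-.0375,0]);v=np.array([-u[1],u[0],0])
for p in(m,(l+r)/2):print("jig xy",(p-k)@u,(p-k)@v)
rel(k-.197*u+[0,0,.047],yaw)
E
```

```text
board rear [0.43581055 0.0017601  0.012     ] [ 0.44710459 -0.1134545   0.012     ] 0.11576683441937817 [ 0.44145757 -0.0558472   0.012     ] 5.598595104487686
riser rear [ 0.45613726 -0.03215009  0.066     ] [ 0.45960763 -0.07418067  0.066     ] 0.04217361232920123
bridge near edge [ 0.59788578 -0.00177883  0.074     ] [ 0.60429263 -0.07897117  0.074     ] 0.07745776119572056 4.744590528139014 [ 0.6010892 -0.040375   0.074    ]
riser rear height, 2 views (array([ 0.45855173, -0.05253099,  0.07030733]), np.float64(0.0011664700990413025))
keyhole from rear [ 0.63076317 -0.03961799  0.012     ] from bridge edge [ 0.63097956 -0.03781249  0.074     ]
jig xy -0.19041687349006736 -0.002090016255374824
jig xy -0.17383291141110843 -0.0008201051493672082
mm [  2.7  -1.2 203. ] units [ 0.0068 -0.003   0.5074] turn deg -0.17 unit -0.0009 curyaw 4.73
```

step_arm(series=[[[0.007, -0.003, 0.1, -0.001], [0.007, -0.003, 0.2, -0.001], [0.007, -0.003, 0.3, -0.001], [0.007, -0.003, 0.4, -0.001], [0.007, -0.003, 0.46, -0.001], [0.007, -0.003, 0.5, -0.001], [0.007, -0.003, 0.51, -0.001], [0.007, -0.003, 0.51, -0.001]]])

```text
time: 2.32
tcp_pos: [0.4345, -0.0538, 0.0452]
tool_rot: [0.999, 0.043, -0.001, -0.0]
wrist_force: [-0.0, 0.1, 0.3]
grip_width: 0.0002
finger_force: 0.0
```

step_arm(series=[[[0.01, 0, 0, 0], [0.02, 0, 0, 0], [0.03, 0, 0, 0], [0.04, 0, 0, 0], [0.05, 0, 0, 0], [0.06, 0, 0, 0], [0.07, 0, 0, 0], [0.08, 0, 0, 0], [0.09, 0, 0, 0], [0.1, 0, 0, 0], [0.11, 0, 0, 0], [0.12, 0, 0, 0], [0.13, 0, 0, 0], [0.14, 0, 0, 0], [0.15, 0, 0, 0], [0.16, 0, 0, 0], [0.17, 0, 0, 0], [0.18, 0, 0, 0], [0.19, 0, 0, 0], [0.2, 0, 0, 0]]])

```text
time: 3.98
tcp_pos: [0.5157, -0.046, 0.046]
tool_rot: [0.999, 0.044, 0.0, 0.0]
wrist_force: [-1.0, 0.2, 0.9]
grip_width: 0.0003
finger_force: 1.0
```

step_arm(series=[[[0.005, 0, 0, 0], [0.01, 0, 0, 0], [0.014, 0, 0, 0], [0.017, 0, 0, 0], [0.02, 0, 0, 0]]])

```text
time: 4.4
tcp_pos: [0.5232, -0.0453, 0.0461]
tool_rot: [0.999, 0.044, -0.0, 0.0]
wrist_force: [-2.0, -0.8, 0.6]
grip_width: 0.0003
finger_force: 1.0
```

step_arm(series=[[[0.002, 0, 0, 0], [0.004, 0, 0, 0]]])

```text
time: 4.57
tcp_pos: [0.5247, -0.0452, 0.0461]
tool_rot: [0.999, 0.044, -0.0, 0.0]
wrist_force: [-2.4, 0.2, 1.3]
grip_width: -0.0
finger_force: 1.0
```

step_arm(series=[[[0.002, 0, 0, 0], [0.004, 0, 0, 0]]])

```text
time: 4.73
tcp_pos: [0.5253, -0.0451, 0.0461]
tool_rot: [0.999, 0.044, -0.001, 0.0]
wrist_force: [-5.1, -1.5, 3.9]
grip_width: -0.0004
finger_force: 3.0
```

step_arm(series=[[[0.003, 0, 0, 0], [0.005, 0, 0, 0], [0.005, 0, 0, 0]]])

```text
time: 4.98
tcp_pos: [0.5253, -0.045, 0.0459]
tool_rot: [0.999, 0.044, -0.003, 0.0]
wrist_force: [-8.1, -1.2, 4.5]
grip_width: 0.0001
finger_force: 4.1
```

The force climbs while the TCP stays put, so the block is home. Next I back off, rise and look down at the keyhole.

step_arm(series=[[[-0.04, 0, 0, 0], [-0.05, 0, -0.05, 0], [-0.05, 0, -0.15, 0], [-0.05, 0, -0.25, 0], [0.0, 0, -0.35, 0], [0.07, 0, -0.45, 0], [0.14, 0, -0.5, 0], [0.14, 0, -0.5, 0], [0.14, 0, -0.5, 0]]], hand=85)

```text
time: 5.73
tcp_pos: [0.5877, -0.0401, 0.2482]
tool_rot: [0.999, 0.044, 0.004, 0.001]
wrist_force: [0.4, 0.4, -0.2]
grip_width: 0.0852
finger_force: 0.0
```

```bash
python3 - <<'E'
from h import *
import pickle
c=cal("wrist");im=imaging.camera("wrist");cv2.imwrite("pics/w2.png",im);pickle.dump(c,open("w2.pkl","wb"))
cv2.imwrite("pics/t2.png",imaging.camera("top"))
print(manip.get_state()["time"],proj(c,[.631,-.038,.074]))
x,y=proj(c,[.631,-.038,.074]).astype(int);y0=max(0,y-100)
cv2.imwrite("pics/w2v.png",cv2.resize(im[y0:y0+200,x-125:x+125],None,fx=3,fy=3,interpolation=cv2.INTER_CUBIC));print(x-125,y0)
E
```

```text
5.8333 [279.68560081 150.34116445]
154 50
```

View pics/w2v.png

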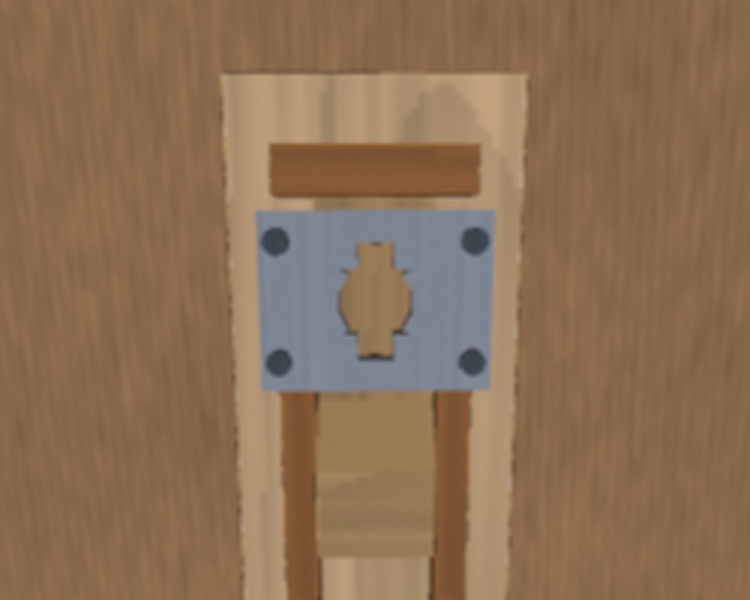

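Keyhole at crop (375,300), matching my estimate (px 279,150). The block's rear edge is at crop row 556, out from under the bridge. Joint 6's range rules out twisting from tool yaw 5°, so I'll insert with the tool half-turned (yaw about 185°).

```bash
python3 - <<'E'
from h import *
import pickle
c=pickle.load(open("w2.pkl","rb"));W=lambda x,y,z:plane(c,(154+x/3,50+y/3),z)
TL,TR,BL,BR=[W(*p,.074) for p in((256,211),(495,211),(263,389),(490,389))]
print("plate w",np.linalg.norm(TL-TR),np.linalg.norm(BL-BR),"len",np.linalg.norm(TL-BL),"centre",(TL+TR+BL+BR)/4)
d=(TL+TR-BL-BR)
k=W(375.5,300,.074);print("key",k)
ends=W(376,243,.074),W(376,357,.074);print(ends,np.linalg.norm(ends[0]-ends[1]),(ends[0]+ends[1])/2)
sc=[W(*p,.074) for p in((275,241),(475,241),(278,362),(472,362))];e=sc[0]-sc[1]+sc[2]-sc[3];print("screws centre",np.mean(sc,0),"yaw",np.degrees(np.arctan2(e[1],e[0]))-90)
print("rear",W(376,556,.066), (W(376,556,.066)-k)@[np.cos(.0855),np.sin(.0855),0])
print("height 2 views",tri(cal("top"),(307.0,171.75),c,(154+375.5/3,150)))
rel([.529,.29,.25],np.radians(130))
E
```

```text
plate w 0.07841058719803794 0.07850743211333722 len 0.05905031620489319 centre [ 0.63053264 -0.03769893  0.074     ]
key [ 0.63129218 -0.03744746  0.074     ]
(array([ 0.64981998, -0.03596035,  0.074     ]), array([ 0.61215795, -0.03932686,  0.074     ])) 0.0378121905001657 [ 0.63098896 -0.0376436   0.074     ]
screws centre [ 0.63042368 -0.03736301  0.074     ] yaw 5.028186314044433
rear [ 0.53681614 -0.04611137  0.066     ] -0.09487078522372756
height 2 views (array([ 0.63104844, -0.03802767,  0.07136574]), np.float64(0.0010897366673471578))
mm [ -25.2 -333.2   -4.8] units [-0.063  -0.8331 -0.0121] turn deg -124.96 unit -0.6942 curyaw 5.04
```

The rear end is at −94.9 mm (home is −95), and the keyhole is at (0.631, −0.0377) with yaw 5.0°. On to the clamp.

step_arm(series=[[[-0.063, -0.833, -0.012, -0.694], [-0.063, -0.833, -0.012, -0.694], [-0.063, -0.833, -0.012, -0.694], [-0.063, -0.833, -0.012, -0.694], [-0.063, -0.833, -0.012, -0.694], [-0.063, -0.833, -0.012, -0.694], [-0.063, -0.833, -0.012, -0.694], [-0.063, -0.833, -0.012, -0.694], [-0.063, -0.833, -0.012, -0.694], [-0.063, -0.833, -0.012, -0.694], [-0.063, -0.833, -0.012, -0.694], [-0.063, -0.833, -0.012, -0.694], [-0.063, -0.833, -0.012, -0.694], [-0.063, -0.833, -0.012, -0.694], [-0.063, -0.833, -0.012, -0.694], [-0.063, -0.833, -0.012, -0.694], [-0.063, -0.833, -0.012, -0.694], [-0.063, -0.833, -0.012, -0.694], [-0.063, -0.833, -0.012, -0.694], [-0.063, -0.833, -0.012, -0.694]]], hand=50)

```text
time: 7.5
tcp_pos: [0.5285, 0.2891, 0.2494]
tool_rot: [0.424, 0.906, -0.001, -0.001]
wrist_force: [-0.3, 0.5, -0.8]
grip_width: 0.0503
finger_force: 0.0
```

```bash
python3 - <<'E'
from h import *
import pickle
c=cal("wrist");im=imaging.camera("wrist");cv2.imwrite("pics/w3.png",im);pickle.dump(c,open("w3.pkl","wb"))
x,y=proj(c,[.497,.328,.06]).astype(int);y0=max(0,y-75);x0=x-100;print(x0,y0)
cv2.imwrite("pics/w3v.png",cv2.resize(im[y0:y0+150,x0:x0+200],None,fx=4,fy=4,interpolation=cv2.INTER_CUBIC))
E
```

```text
179 66
```

View pics/w3v.png

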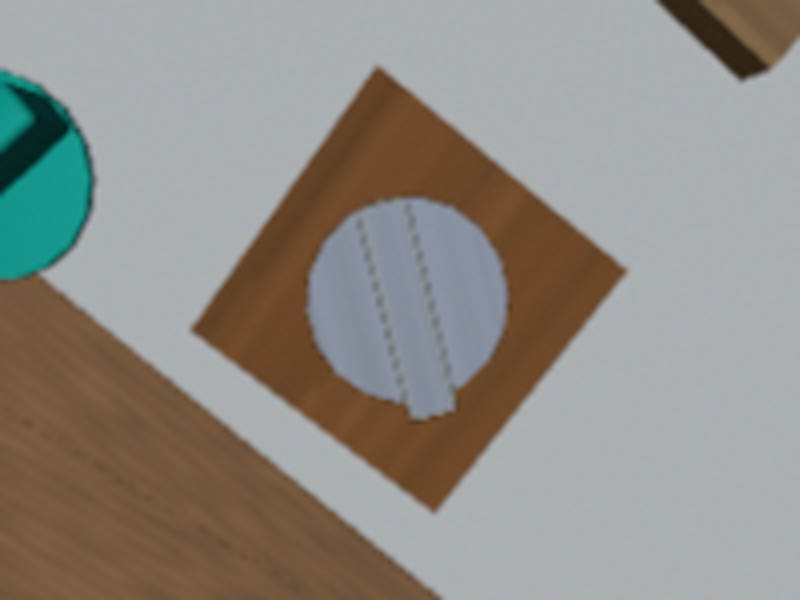

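Nearly overhead: flange disc centre at crop (408,300). Bar top from (382,209) to (433,413), tilted about 14° from the tool's x axis.

```bash
python3 - <<'E'
from h import *
import pickle
c=pickle.load(open("w3.pkl","rb"));W=lambda x,y,z:plane(c,(179+x/4,66+y/4),z)
f=W(408,300,.054);print("flange",f,"dia",np.linalg.norm(W(308,300,.054)-W(508,300,.054)))
a,b=W(382,209,.090),W(433,413,.090);print("bar",a,b,np.linalg.norm(a-b),(a+b)/2,"yaw",np.degrees(np.arctan2(*(a-b)[[1,0]])),"thick",np.linalg.norm(W(360,215,.09)-W(405,203,.09)))
ct=cal("top")
print("flange height:",tri(ct,(134.7,233.4),c,(179+408/4,66+300/4)))
st=[W(*p,.048) for p in((377,67),(626,270),(435,512),(192,329))];print("stand",np.mean(st,0),[np.linalg.norm(st[i]-st[i-1]).round(4) for i in range(4)])
yaw=np.arctan2(*(a-b)[[1,0]]);g=(f+(a+b)/2)/2
rel([g[0],g[1],.058],yaw)
E
```

```text
flange [0.49803943 0.3295266  0.054     ] dia 0.05340672333013051
bar [0.47830636 0.34325958 0.09      ] [0.51840378 0.31441762 0.09      ] 0.049392939517006774 [0.49835507 0.3288386  0.09      ] yaw 144.27264746687172 thick 0.010867230844634444
flange height: (array([0.49774928, 0.32943084, 0.04996039]), np.float64(0.0009797781655849862))
stand [0.49823661 0.3291135  0.048     ] [np.float64(0.0838), np.float64(0.0841), np.float64(0.0842), np.float64(0.0844)]
mm [ 50.2   2.6 191.7] units [0.1255 0.0065 0.4793] turn deg -14.42 unit -0.0801 curyaw 129.85
```

step_arm(series=[[[0.126, 0.0065, 0.05, -0.08], [0.126, 0.0065, 0.1, -0.08], [0.126, 0.0065, 0.2, -0.08], [0.126, 0.0065, 0.28, -0.08], [0.126, 0.0065, 0.35, -0.08], [0.126, 0.0065, 0.4, -0.08], [0.126, 0.0065, 0.44, -0.08], [0.126, 0.0065, 0.46, -0.08], [0.126, 0.0065, 0.478, -0.08], [0.126, 0.0065, 0.478, -0.08], [0.126, 0.0065, 0.478, -0.08]]])

```text
time: 8.47
tcp_pos: [0.4997, 0.3302, 0.0601]
tool_rot: [0.306, 0.952, 0.0, 0.0]
wrist_force: [-1.2, -0.3, 0.1]
grip_width: 0.0502
finger_force: 0.0
```

step_arm(series=[[[0, 0, 0, 0], [0, 0, 0, 0], [0, 0, 0, 0], [0, 0, 0, 0], [0, 0, 0, 0], [0, 0, 0, 0]]], hand=0)

```text
time: 8.97
tcp_pos: [0.5, 0.3303, 0.0607]
tool_rot: [0.306, 0.952, 0.001, 0.001]
wrist_force: [0.1, -0.1, 5.4]
grip_width: 0.0111
finger_force: 59.4
```

step_arm(series=[[[0, 0, -0.03, 0], [0, 0, -0.1, 0], [0, 0, -0.2, 0], [0, 0, -0.3, 0], [0, 0, -0.35, 0], [0, 0, -0.35, 0], [0, 0, -0.35, 0]]])

```text
time: 9.55
tcp_pos: [0.4995, 0.3302, 0.2001]
tool_rot: [0.306, 0.952, 0.001, 0.001]
wrist_force: [-0.3, 0.2, -3.4]
grip_width: 0.0112
finger_force: 58.9
```

```bash
python3 - <<'E'
from h import *
s=manip.get_state();print(s["wrist_force"],s["moment"],s["finger_force"],s["tcp_pos"],s["q"])
rel([.631,-.0377,.20],np.radians(185))
E
```

```text
[-0.31255309  0.18507861 -3.37919894] [0.01914216 0.04332954 0.00758483] 58.91450822353363 [0.49954097 0.33020303 0.20011474] [ 4.67926060e-01  3.28937727e-01  1.50568993e+00 -8.59879750e-06
  1.30536878e+00 -4.80790874e-01]
mm [-321.2 -222.4    0. ] units [-8.030e-01 -5.559e-01  1.000e-04] turn deg -40.64 unit -0.2258 curyaw 144.36
```

step_arm(series=[[[-0.05, -0.035, 0, -0.014], [-0.13, -0.09, 0, -0.037], [-0.21, -0.145, 0, -0.059], [-0.29, -0.2, 0, -0.082], [-0.37, -0.256, 0, -0.104], [-0.45, -0.312, 0, -0.127], [-0.53, -0.367, 0, -0.149], [-0.61, -0.422, 0, -0.172], [-0.69, -0.478, 0, -0.194], [-0.76, -0.526, 0, -0.214], [-0.79, -0.547, 0, -0.222], [-0.803, -0.556, 0, -0.226], [-0.803, -0.556, 0, -0.226], [-0.803, -0.556, 0, -0.226], [-0.803, -0.556, 0, -0.226]]])

```text
time: 10.8
tcp_pos: [0.6298, -0.0361, 0.1987]
tool_rot: [-0.044, 0.999, 0.001, -0.001]
wrist_force: [-0.4, -0.5, -1.3]
grip_width: 0.0113
finger_force: 59.0
```

```bash
python3 - <<'E'
from h import *
import pickle
c=cal("wrist");im=imaging.camera("wrist");cv2.imwrite("pics/w4.png",im);pickle.dump(c,open("w4.pkl","wb"))
p,M=ax();o=p-[0,0,.0127]
print(p,"exp flange",proj(c,o+[0,0,.006]),"exp key",proj(c,[.631,-.0377,.074]),"foot",proj(c,o-[0,0,.042]))
cs=cal("scene");sc=imaging.camera("scene");x,y=proj(cs,o).astype(int)
can=np.zeros((560,800,3),np.uint8);can[:420,:560][:, :400]=im[:, 80:480]
can[:400,400:]=cv2.resize(sc[y-50:y+90,x-70:x+70],(400,400),interpolation=cv2.INTER_CUBIC)
cv2.imwrite("pics/w4v.png",can);print(x-70,y-50)
rel([.631,-.0377,.20],np.radians(185))
E
```

```text
[ 0.62998876 -0.03606159  0.19909922] exp flange [277.67575127 263.55656325] exp key [275.75608944 205.50280724] foot [277.6755913  231.93591303]
178 150
mm [-0.6 -1.6 -0.5] units [-0.0016 -0.0041 -0.0014] turn deg 0.13 unit 0.0007 curyaw -174.87
```

View pics/w4v.png

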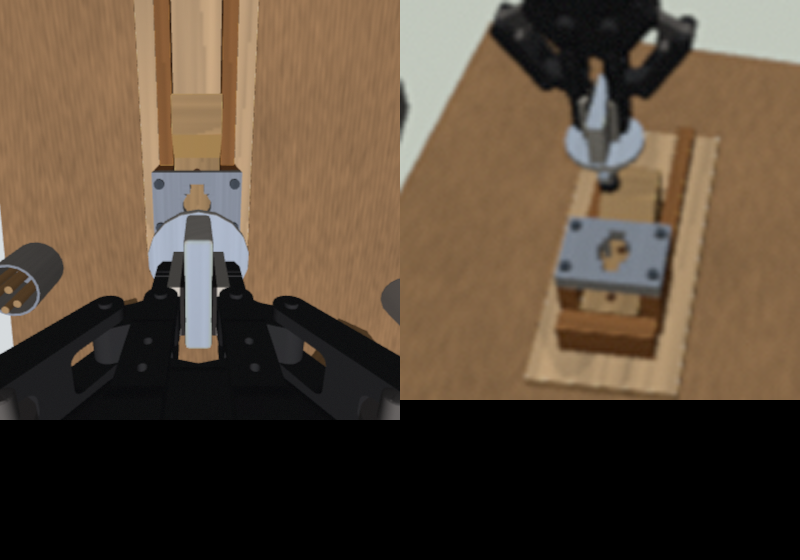

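Right: the clamp is upright in the grip above the bridge, in line. Left: flange edges at columns 228 and 329 with front rim at row 212, and bar top from row 240 to 347 at column 278.5.

```bash
python3 - <<'E'
from h import *
import pickle
c=pickle.load(open("w4.pkl","rb"));p=np.array([.62999,-.03606,.1991]);M=R.from_quat([-.044,.999,.001,-.001]).as_matrix()
yaw=np.radians(-174.87);u=np.array([np.cos(yaw),np.sin(yaw),0]);v=np.array([u[1],-u[0],0])
for dz in(.0105,.0127):
    o=p-[0,0,dz];T=lambda q:(round((q-p)@u*1000,2),round((q-p)@v*1000,2))
    f,b=[plane(c,(278.8,r),o[2]+.042) for r in(240,347)];print(dz,"bar front/back",T(f),T(b),"centre",T((f+b)/2))
    print(" flange front rim (27 exp)",T(plane(c,(278.5,212),o[2])))
# keyhole now, seen by this camera: plate corners near row 171 (jig -x edge)
for x,y in((233,171),(321,171)):q=plane(c,(x,y),.074);print("plate edge",q)
k=np.array([.631,-.0377]);j=np.radians(5);print("expected",k-.03*np.array([np.cos(j),np.sin(j)]), "meas",(plane(c,(233,171),.074)+plane(c,(321,171),.074))[:2]/2)
print("slot end",plane(c,(277,185),.074),"exp",k-.0195*np.array([np.cos(j),np.sin(j)]))
E
```

```text
0.0105 bar front/back (np.float64(28.64), np.float64(0.48)) (np.float64(-20.58), np.float64(0.45)) centre (np.float64(4.03), np.float64(0.46))
 flange front rim (27 exp) (np.float64(27.31), np.float64(0.47))
0.0127 bar front/back (np.float64(27.76), np.float64(0.48)) (np.float64(-22.44), np.float64(0.45)) centre (np.float64(2.66), np.float64(0.47))
 flange front rim (27 exp) (np.float64(26.65), np.float64(0.47))
plate edge [ 0.60331212 -0.0773396   0.074     ]
plate edge [ 0.5965944 -0.0012447  0.074    ]
expected [ 0.60111416 -0.04031467] meas [ 0.59995326 -0.03929215]
slot end [ 0.61227107 -0.03821961  0.074     ] exp [ 0.6115742  -0.03939954]
```

step_arm(series=[[[-0.004, -0.004, 0, 0.001], [-0.004, -0.004, 0.04, 0.001], [-0.004, -0.004, 0.09, 0.001], [-0.004, -0.004, 0.13, 0.001], [-0.004, -0.004, 0.16, 0.001], [-0.004, -0.004, 0.17, 0.001], [-0.004, -0.004, 0.17, 0.001]]])

```text
time: 11.48
tcp_pos: [0.6318, -0.0386, 0.1307]
tool_rot: [-0.043, 0.999, 0.0, -0.001]
wrist_force: [0.9, -0.6, -0.3]
grip_width: 0.0111
finger_force: 58.9
```

```bash
python3 - <<'E'
from h import *
s=manip.get_state();print(s["wrist_force"],s["tcp_pos"])
rel([.6318,-.0375,.110],np.radians(185))
E
```

```text
[ 0.94015705 -0.60050373 -0.32299517] [ 0.631834   -0.0386326   0.13066838]
mm [-0.1  1.1 20.7] units [-0.0003  0.0028  0.0517] turn deg -0.11 unit -0.0006 curyaw -175.11
```

step_arm(series=[[[0, 0.002, 0, 0], [0, 0.002, 0.015, 0], [0, 0.002, 0.03, 0], [0, 0.002, 0.045, 0], [0, 0.002, 0.05, 0], [0, 0.002, 0.05, 0]]])

```text
time: 11.98
tcp_pos: [0.6318, -0.0384, 0.1107]
tool_rot: [-0.042, 0.999, 0.0, -0.001]
wrist_force: [-0.2, -0.5, -2.7]
grip_width: 0.0111
finger_force: 58.9
```

```bash
python3 - <<'E'
from h import *
for i in range(4):
    s=manip.get_state();print(s["wrist_force"].round(2),s["tcp_pos"].round(4),s["moment"].round(3))
    c=cal("wrist");im=imaging.camera("wrist")
p=s["tcp_pos"];cs=cal("scene");sc=imaging.camera("scene");x,y=proj(cs,[.631,-.038,.08]).astype(int)
can=np.zeros((500,800,3),np.uint8);can[:,:400]=cv2.resize(im[120:280,216:344],(400,500),interpolation=cv2.INTER_CUBIC)
can[:,400:]=cv2.resize(sc[y-55:y+45,x-40:x+40],(400,500),interpolation=cv2.INTER_CUBIC)
cv2.imwrite("pics/w5v.png",can)
rel([.6318,-.0375,.110],np.radians(185))
E
```

```text
[-0.18 -0.47 -2.72] [ 0.6318 -0.0384  0.1107] [-0.01  -0.037 -0.037]
[ 0.08 -0.03 -2.02] [ 0.6322 -0.0385  0.1112] [-0.001 -0.018  0.016]
[ 0.34  0.68 -3.19] [ 0.6325 -0.0386  0.1116] [ 0.007  0.014 -0.036]
[-0.1  -0.42 -2.19] [ 0.6327 -0.0386  0.1118] [ 0.012 -0.035  0.018]
mm [0.9 1.2 2. ] units [0.0022 0.003  0.005 ] turn deg -0.15 unit -0.0008 curyaw -175.15
```

View pics/w5v.png

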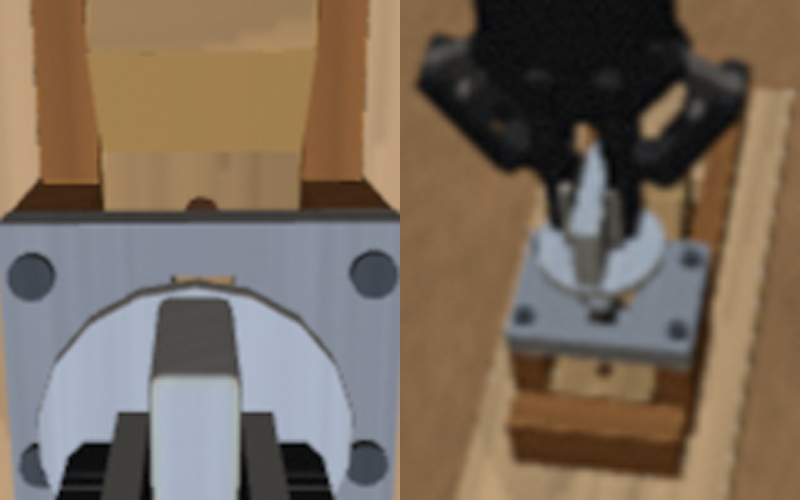

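Left: slot at about column 205 and flange at about 195, so the clamp must shift about 1.2 mm to +y, which agrees with the pose readout. Right: the foot is just above or inside the keyhole.

step_arm(series=[[[0.002, 0.003, 0, -0.001], [0.002, 0.003, 0, -0.001], [0.002, 0.003, 0, -0.001], [0.002, 0.003, 0.008, -0.001], [0.002, 0.003, 0.015, -0.001], [0.002, 0.003, 0.022, -0.001], [0.002, 0.003, 0.022, -0.001], [0.002, 0.003, 0.022, -0.001]]])

```text
time: 12.9
tcp_pos: [0.6313, -0.0373, 0.1024]
tool_rot: [-0.044, 0.999, 0.0, -0.0]
wrist_force: [0.3, 0.1, -2.0]
grip_width: 0.0113
finger_force: 58.9
```

```bash
python3 - <<'E'
from h import *
s=manip.get_state();print(s["wrist_force"].round(2),s["tcp_pos"].round(4),s["moment"].round(3))
rel([.6318,-.0375,.0867],np.radians(185))
E
```

```text
[ 0.33  0.07 -1.97] [ 0.6313 -0.0373  0.1024] [-0.031 -0.042  0.005]
mm [-0.5 -0.2 15.7] units [-0.0012 -0.0005  0.0393] turn deg 0.03 unit 0.0002 curyaw -174.97
```

step_arm(series=[[[-0.001, 0, 0.004, 0], [-0.001, 0, 0.008, 0], [-0.001, 0, 0.012, 0], [-0.001, 0, 0.016, 0], [-0.001, 0, 0.02, 0], [-0.001, 0, 0.02, 0]]])

```text
time: 13.4
tcp_pos: [0.6323, -0.0374, 0.0954]
tool_rot: [-0.044, 0.999, -0.0, 0.0]
wrist_force: [-1.2, 1.1, 3.5]
grip_width: 0.011
finger_force: 59.8
```

step_arm(series=[[[0, 0, 0.004, 0], [0, 0, 0.008, 0], [0, 0, 0.012, 0], [0, 0, 0.012, 0]]])

```text
time: 13.73
tcp_pos: [0.6323, -0.0374, 0.0904]
tool_rot: [-0.044, 0.999, -0.0, 0.0]
wrist_force: [-1.2, 0.5, 5.4]
grip_width: 0.0113
finger_force: 60.1
```

step_arm(series=[[[0, 0, 0.004, 0], [0, 0, 0.007, 0], [0, 0, 0.01, 0], [0, 0, 0.01, 0]]])

```text
time: 14.07
tcp_pos: [0.6323, -0.0374, 0.0869]
tool_rot: [-0.044, 0.999, -0.0, 0.001]
wrist_force: [-1.9, 0.4, 7.6]
grip_width: 0.0109
finger_force: 60.7
```

step_arm(series=[[[0, 0, 0.0025, 0], [0, 0, 0.0025, 0]]])

```text
time: 14.23
tcp_pos: [0.6324, -0.0374, 0.0868]
tool_rot: [-0.044, 0.999, -0.0, 0.001]
wrist_force: [-3.3, 1.1, 9.7]
grip_width: 0.0108
finger_force: 61.0
```

step_arm(series=[[[0, 0, 0.0025, 0], [0, 0, 0.0025, 0]]])

```text
time: 14.4
tcp_pos: [0.6324, -0.0374, 0.0867]
tool_rot: [-0.044, 0.999, -0.0, 0.001]
wrist_force: [-4.4, 0.4, 14.8]
grip_width: 0.0111
finger_force: 61.7
```

The TCP has stalled at the predicted flush height (0.0867) and the force is rising, so the flange is flush. Now the twist: clockwise from above is a positive turn about tool z.

step_arm(series=[[[0, 0, 0.002, 0.02], [0, 0, 0.002, 0.05], [0, 0, 0.002, 0.08], [0, 0, 0.002, 0.11], [0, 0, 0.002, 0.14], [0, 0, 0.002, 0.17], [0, 0, 0.002, 0.2], [0, 0, 0.002, 0.2]]])

```text
time: 15.07
tcp_pos: [0.634, -0.0383, 0.0868]
tool_rot: [0.268, 0.963, -0.0, 0.003]
wrist_force: [-2.1, -1.4, 16.7]
grip_width: 0.0108
finger_force: 61.8
```

step_arm(series=[[[0, 0, 0, 0.03], [0, 0, 0, 0.06], [0, 0, 0, 0.09], [0, 0, 0, 0.12], [0, 0, 0, 0.15], [0, 0, 0, 0.18], [0, 0, 0, 0.21], [0, 0, 0, 0.24], [0, 0, 0, 0.27], [0, 0, 0, 0.295], [0, 0, 0, 0.3], [0, 0, 0, 0.3], [0, 0, 0, 0.3]]])

```text
time: 16.15
tcp_pos: [0.6328, -0.0387, 0.0867]
tool_rot: [0.675, 0.738, 0.0, 0.002]
wrist_force: [-3.9, -2.2, 19.5]
grip_width: 0.0113
finger_force: 62.0
```

```bash
python3 - <<'E'
from h import *
s=manip.get_state();print(s["wrist_force"].round(2),s["tcp_pos"].round(4),s["moment"].round(3),s["finger_force"])
rel([.631,-.0377,.0867],np.radians(95))
im=imaging.camera("wrist");cs=cal("scene");sc=imaging.camera("scene");x,y=proj(cs,[.631,-.038,.08]).astype(int)
can=np.zeros((500,800,3),np.uint8);can[:,:400]=cv2.resize(im[130:380,180:380],(400,500),interpolation=cv2.INTER_CUBIC)
can[:,400:]=cv2.resize(sc[y-55:y+45,x-40:x+40],(400,500),interpolation=cv2.INTER_CUBIC)
cv2.imwrite("pics/w6v.png",can)
E
```

```text
[-3.93 -2.17 19.5 ] [ 0.6328 -0.0387  0.0867] [-0.254  0.998  0.069] 62.04711735248566
mm [ 1.1 -1.7  0. ] units [ 0.0028 -0.0042  0.    ] turn deg 0.07 unit 0.0004 curyaw 95.07
```

View pics/w6v.png

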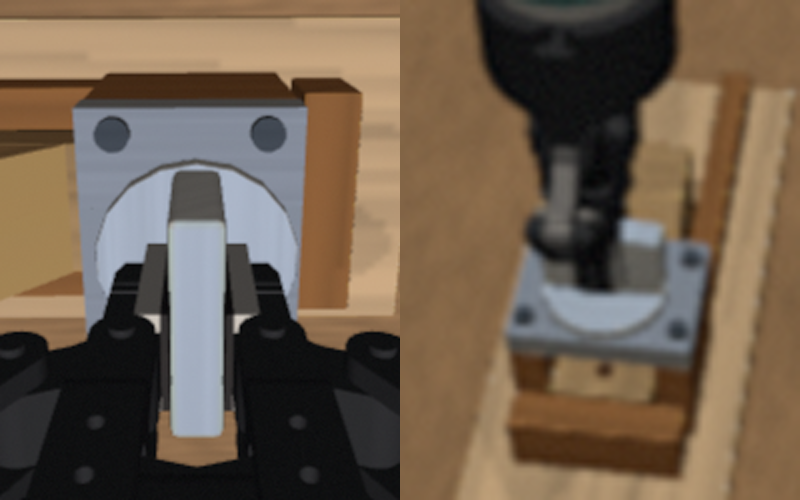

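The bar now lies across the jig and the flange sits flat on the bridge. The block's dowel hole is at the same pixel (603,370) as before, so the block hasn't moved. I'll hold briefly to check it is steady.

step_arm(series=[[[0, 0, 0, 0], [0, 0, 0, 0], [0, 0, 0, 0], [0, 0, 0, 0], [0, 0, 0, 0], [0, 0, 0, 0], [0, 0, 0, 0], [0, 0, 0, 0], [0, 0, 0, 0], [0, 0, 0, 0]]])

```text
time: 17.08
tcp_pos: [0.6328, -0.0387, 0.0867]
tool_rot: [0.675, 0.738, 0.0, 0.002]
wrist_force: [-5.2, -1.5, 18.6]
grip_width: 0.0112
finger_force: 62.0
```

```bash
python3 -c "
from station import manip;print(manip.sign_off())"
```

```text
the job is handed in; nothing more can be done
None
```

The job is handed in at about 17 s: the block is home against the end stop, and the clamp is flush on the bridge, turned 90° clockwise, and still held pressed at about 19 N.

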